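Open the gas cock, refit the hob knob and hold it pressed for lighting

ROBOT

A 6-joint arm with a two-finger parallel gripper is mounted at the origin on the work surface. World frame = base frame: x ahead of the robot, y to its left, z up, the work surface at z = 0. Lengths are in m, angles in degrees, forces in N, time in s.
With the tool pointing down it reaches from about 0.25 to 0.85 m from the base axis. Payload 12.5 kg.
Tool frame: the origin (TCP) lies between the finger pads; the fingertips stand 8 mm ahead of it and the grasp point (between the pads) lies 11 mm behind it; z points along the fingers, y is the line along which they close (so a half turn about z gives the same grasp; the last joint's range is limited). The gripper opens to 93 mm and grips with 3 to 60 N. Pads are 15 mm wide; open, the fingers measure 128 mm over their backs; the gripper's body (75 mm by 188 mm) begins 65 mm behind the grasp point.
Start: joints at [71.585, 20.094, 94.641, -0, 65.266, -4.847], TCP at [0.129, 0.535, 0.227] pointing down, gripper open.
Joint ranges: [-157.81, 157.81], [-45, 120.19], [0.68, 151.7], [-89.99, 269.99], [4.06, 180], [-164.3, 164.3]. Speed limits (degrees/s): [127.2, 127.2, 159.86, 180, 180, 180].

INTERFACE

Orientations are given as [roll, pitch, yaw] about the fixed x, y, z axes, in that order (R = Rz(yaw) Ry(pitch) Rx(roll)).
In Python, from station import monitor, cams, hand_in gives the robot as it stands.
- The arm moves only by the tool move_arm, never from a script. Its argument "deltas" is a list of rows, each a list of 7 numbers: the shift along the tool's x, y, z scaled (see below), then the turn, a rotation vector about the tool's x, y, z scaled (see below), then the opening, from 0 (shut) to 1 (fully open). In form: [[dx, dy, dz, rx, ry, rz, gripper], ...]. A call has 1 to 10 rows; each row shifts and turns the commanded pose from where the row before left it, along the tool's axes as they then stand; what a row does not reach is not made up. The controller multiplies each number of a shift by 40 mm and each number of a turn by pi/4 rad. A row lasts 1/10 s, in which the tool goes at most 50 mm and 8.59 degrees, less where a joint would pass 70% of its speed; a pose out of reach is approached as far as the arm can. A call with a number of a shift or a turn outside -1 to 1 is refused whole. A call with a gripper value outside its range is refused whole. The fingers move at their own pace and stop on an object; "force" is the grip in N (left out, the last holds). Time passes only in rows, so rows that do not move let the fingers close. It gives the time, the measured TCP pose, the force, the opening and the grip force at its end, in the units of the state.
- monitor.get_state(): the state, without advancing time (a new reading comes with each control period).
- cams.grab_frame(name): name is "scene" or "top"; returns (picture, depth): 384x512x3 uint8, red, green, blue; 384x512 float32, m along the optical axis (not along the pixel's ray), 0 where there is no reading.
- cams.get_calibration(name): a dict with "intrinsics" (3x3 intrinsics, pixels), "k1" (the pictures are not rectified: a ray, as slopes to the right and down, at radius r is drawn at 1 + k1 r^2 times it, then the intrinsics apply), "T" (4x4, takes a point from camera to world coordinates). Camera axes: x right, y down, z forward; pixel columns grow to the right and rows downward; lengths in m; the calibration is good to about 2 mm. A picture is of the moment at which its call begins. get_calibration takes no time and is no camera call.
- hand_in(): hands the job in; it is judged then, once.
The state is a dict: "t": time; "joint_pos": joint angles; "joint_velocities": joint speeds; "joint_torque": joint torques, N m; "ee_pos": TCP position; "tcp_rot": TCP orientation; "ft_force": force on the tool from outside, world axes, zero at the start; "wrist_torque": the same for the moment, N m; "gripper_width": opening from 0.0 (shut) to 1.0 (fully open); "grip_force": force on a finger pad.
Only numpy, scipy, OpenCV 4.12 (cv2) and the standard library are available. Lean on these libraries where they do the work, as an engineer would, in place of code of your own. Each camera call takes 0.05 s, during which the arm holds its last target. There are 200 camera calls.

TASK

Get the table-top gas hob ready for lighting: first turn the yellow lever of the gas cock until it lies in line with its pipe. Then take the black knob from the bamboo tray, turn it so that its white pointer points the same way as the red mark beside the bare D-shaped stem, push it fully home on the stem without forcing it, and press it right down against its spring, as you hold it in while lighting the burner. Finish while still gripping the knob and keeping it pressed down, and leave the other tea things undisturbed.

Things in the scene. Friction and masses are not known exactly. Their poses are not given: they have to be found in the camera images.
- hob: Fixed one-burner steel gas hob, 300 (x) x 280 (y) mm, deck 77 mm above the bench, on a slate slab 330 x 310 mm. Origin: slab centre, on the bench; x from its front strip to its back, y to its left. Pan support 200 x 200 mm, top 109 mm up, centred at x=+45 mm; stem at x=-105 mm, y=0. A copper gas pipe (15 mm, axis 45 mm up, x=-60 mm) runs from its right side along -y to y=-373 mm, then down
- cock (a point): On the vertical turning axis of the gas cock's lever, at the lever's half thickness, 78 mm above the bench, over the pipe at (-60, -225) mm of the hob's frame; axes as the hob's. The brass cock below is 35 mm wide, top 72 mm up, and reaches 34 mm either way along the pipe
- lever_grip (a point): On the cock lever's yellow sleeve, 80 mm out from the turning axis, at half thickness, 78 mm above the bench. Sleeve 16 mm wide, 12 mm thick, 38 to 110 mm from the axis. The lever lies level and turns about the vertical. Site -y points along it to its tip, x across it
- lever (a joint): Lever angle, rad: 0 in line with the pipe, tip pointing away from the hob (hob -y) = open; pi/2 square across it, tip to the hob's front (hob -x) = shut. Opening (pi/2 to 0) is anticlockwise seen from above. No stop at 0: it goes on to -0.7 (upper stop 1.75). Friction about 0.25 N m holds it where it is left
- stem_tip (a point): Centre of the top of the bare upright brass stem, in a round bezel (radius 34 mm) on the hob's front strip; 101 mm above the bench, 24 mm above the deck, when not pressed. D section: 10 mm diameter, flat 1.5 mm from the axis facing point x. It does not turn. The red mark on the bezel lies along x, 20 to 32 mm from the axis
- stem (a joint): How far the sprung stem is pressed, m: 0 = up, 0.006 = right down on its stop. The spring takes about 4 N to begin, 9 N at the stop, and lifts it again when let go
- knob_mid (a point): Centre of the loose black metal knob (about 90 g), 18 mm above its underside; it stands upright on the tray, z up. Skirt disc 45 mm diameter, 9 mm thick; on it an upright wing (the grip) 42 mm long along x, 16 mm wide along y, from 9 to 36 mm above the underside. The white pointer lies on the wing's top, on its +x half
- knob_bore (a point): Closed end of the D bore in the knob's underside: on the axis, 14 mm above the underside, axes as the knob's. Flat of the bore towards x; 0.5 mm wider all round than the stem; mouth flared by 2 mm over 3 mm of depth, but not at the flat. Slides on freely if knob x and stem x agree within about 10 degrees; further off it binds; the wrong way round it stops at the mouth. Knob fully home: this point meets stem_tip
- knob: The knob; origin at the centre of its underside, axes as knob_mid. Fully home on the unpressed stem its underside is 87 mm above the bench (10 mm above the deck); pressed right down, 81 mm
- tray: Fixed bamboo tray 250 (x) x 180 (y) mm, floor 6 mm above the bench, rim 20 mm high; the knob and one cup stand on it, at either end. Origin: centre of its underside
- cup_a: White porcelain cup on the tray (bystander): 72 mm across the rim, 62 mm high; origin at the centre of its foot
- cup_b: White porcelain cup on the bench (bystander), same size; origin at the centre of its foot
- teapot: Blue ceramic teapot with a clip-on lid (bystander): body 140 mm across, 129 mm high, spout to 116 mm from its axis along x and handle to 110 mm along -x; origin at the centre of its foot
- sugar_bowl: Stainless steel lidded sugar bowl (bystander): 94 mm across, 82 mm high; origin at the centre of its foot
- spoon_rest: Silver aluminium spoon rest (bystander), low dish 100 mm across, 12 mm high, with a tail to 113 mm along its x; origin at the centre of its underside
- tea_caddy: Dark round tea caddy (bystander): 78 mm across, 115 mm high; origin at the centre of its foot
- knob_pointer (a point): Outer end of the white pointer on the knob's wing: 19 mm from the knob's axis along its x, 36 mm above its underside
- bezel: Round aluminium bezel on the hob's front strip, carrying the stem; origin on the stem's axis at the deck (77 mm above the bench), x towards the red mark. The stem and its stop are not to be forced: well under 45 N is plenty
Mind the look-alikes: they are no part of the job. Leave any turquoise look-alike of the knob alone.

How it is judged:
By the outcome, as a careful person would: the job done as asked, in the order asked, and still so for the second after the job is handed in, while the arm keeps its last pose, push and grip.
It also fails if it takes over 58 s, if anything falls off the work surface, if the arm or the gripper's body presses on something with over 40 N, if the wrist force passes 120 N, or if a joint passes its speed limit or range.

## Working session

There is one attempt and no reset: what is moved stays moved. The work goes in short steps, Python scripts to look and compute and a tool call to move; the robot and the scene stay as the last step left them, time stands still between calls to the robot, and variables do not carry over. Pictures are saved under pics/ and viewed, at most 10 in all, crops included, and the job is handed in when it is done.

Besides the shell and the picture viewer there is one more tool, called after "Emit:" as name(argument=value, ...), one argument or row to a line, values as JSON. move_arm: Moves the arm, as the interface text tells. Shifts and turns lie within -1 to 1; 1 stands for 40 mm of shift or pi/4 rad of turn. Its arguments: {"type":"object","properties":{"deltas":{"type":"array"},"force":{"type":"number"}},"required":["deltas"]}

```bash
mkdir -p pics; ls
cat > h.py <<'E'
import numpy as np, cv2
from station import monitor, cams, hand_in
def grab(n,f):
    p,d=cams.grab_frame(n); np.savez(f'pics/{f}.npz',p=p,d=d); cv2.imwrite(f'pics/{f}.png',p[:,:,::-1]); return p,d
def ray(n,u,v):
    c=cams.get_calibration(n);K=np.array(c['intrinsics']);k=c['k1']
    s=np.array([(u-K[0,2])/K[0,0],(v-K[1,2])/K[1,1]]);w=s.copy()
    for _ in range(20): w=s/(1+k*(w@w))
    T=np.array(c['T']);return T[:3,3],T[:3,:3]@np.array([w[0],w[1],1])
def atz(n,u,v,z):
    o,r=ray(n,u,v); return (o+r*(z-o[2])/r[2]).round(4)
def dep(n,f,u,v):
    d=np.load(f'pics/{f}.npz')['d'][int(round(v)),int(round(u))];o,r=ray(n,u,v);return (o+r*d).round(4)
def proj(n,P):
    c=cams.get_calibration(n);K=np.array(c['intrinsics']);T=np.array(c['T'])
    q=T[:3,:3].T@(np.array(P)-T[:3,3]);s=q[:2]/q[2];s=s*(1+c['k1']*(s@s));return (K[:2,:2]@s+K[:2,2]).round(1)
E
python3 - <<'E'
from h import *
for n in('top','scene'):
    p,d=grab(n,n+'0'); print(n,np.array(cams.get_calibration(n)['T']).round(3))
a=cv2.imread('pics/top0.png');cv2.imwrite('pics/top0b.png',cv2.resize(a,(800,600),interpolation=cv2.INTER_CUBIC))
a=cv2.imread('pics/scene0.png');cv2.imwrite('pics/scene0b.png',cv2.resize(a,(800,600),interpolation=cv2.INTER_CUBIC))
E
```

```text
pics
top [[ 0.027 -0.995  0.095  0.355]
 [-1.    -0.028 -0.012  0.012]
 [ 0.015 -0.094 -0.995  1.494]
 [ 0.     0.     0.     1.   ]]
scene [[-0.646  0.44  -0.624  1.591]
 [ 0.763  0.358 -0.538  0.957]
 [-0.013 -0.824 -0.567  1.103]
 [ 0.     0.     0.     1.   ]]
```

View pics/top0b.png

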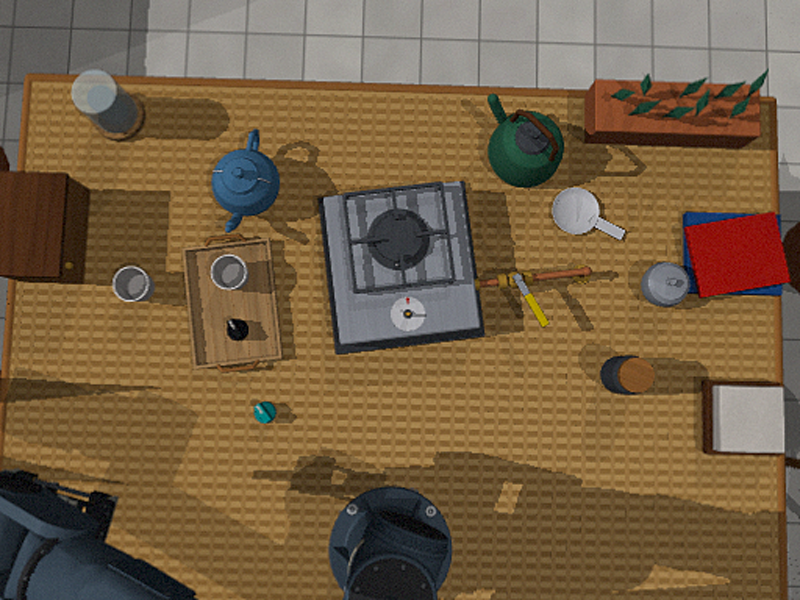

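View pics/scene0b.png

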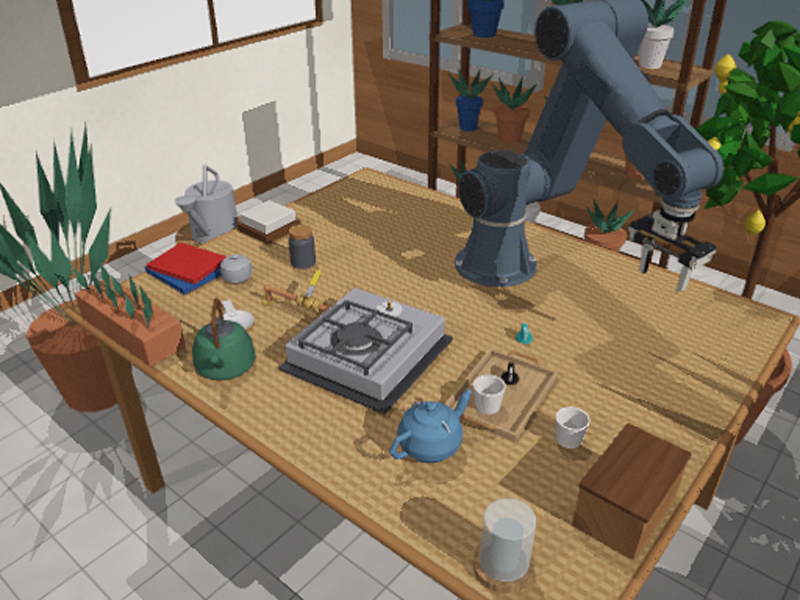

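The top view shows the hob with its stem at about (408,314), the lever from (517,280) to (546,324), and the pipe running to (590,271). The knob is at (237,329), with the turquoise decoy at (264,412). I'll enlarge these for detail.

Run:
```python
import cv2,numpy as np
a=cv2.imread('pics/top0.png')
f=lambda u,v,w,h,s:cv2.resize(a[v:v+h,u:u+w],(w*s,h*s),interpolation=cv2.INTER_CUBIC)
A=f(236,181,50,40,8) # bezel
B=f(128,190,50,40,8) # knob
C=f(295,160,100,55,8)# lever
o=np.zeros((600,800,3),np.uint8)
o[0:320,0:400]=A;o[0:320,400:]=B;o[320:600]=cv2.resize(C,(800,440))[:280]
o[320:600]=C[40:320]
cv2.imwrite('pics/crop1.png',o)
```

```text
(no output)
```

View pics/crop1.png

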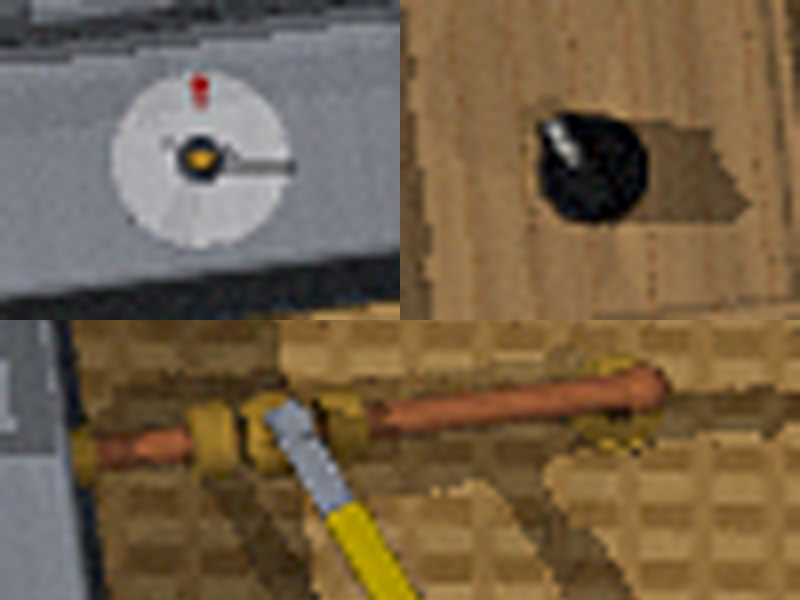

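The crop shows the bezel centred at (201,159), with the red mark at (200,90), pointing up the image. The knob disc is at (594,168) and its pointer outer end at about (548,122), up and to the left. The lever axis is near (292,425) and the pipe runs from (90,450) to (650,385).

```bash
cat > m.py <<'E'
from h import *
def blob(p,box,fn):
    u0,v0,u1,v1=box;s=p[v0:v1,u0:u1].astype(int);m=fn(s[...,0],s[...,1],s[...,2]);v,u=np.nonzero(m);return u+u0,v+v0
def W(n,uv,z): return np.array([atz(n,a,b,z) for a,b in zip(*uv)])
def axis(P):
    c=P.mean(0);return c,np.linalg.svd(P[:,:2]-c[:2],full_matrices=False)[2][0]
yel=lambda r,g,b:(r>130)&(g>120)&(b<70)&(abs(r-g)<50)
E
python3 - <<'E'
from m import *
p=np.load('pics/top0.npz')['p'];n='top'
P=W(n,blob(p,(325,178,360,215),yel),.084);c,d=axis(P);t=(P[:,:2]-c[:2])@d
print('sleeve',len(P),c,np.degrees(np.arctan2(d[1],d[0])),t.min(),t.max())
P=W(n,blob(p,(343,165,380,190),lambda r,g,b:(r>110)&(r>1.5*g)&(b<110)),.052);c,d=axis(P)
print('pipe',len(P),c,np.degrees(np.arctan2(d[1],d[0])))
P=W(n,blob(p,(245,185,275,215),lambda r,g,b:(r>190)&(g>190)&(b>185)),.079);print('bezel bb',P.min(0),P.max(0),(P.min(0)+P.max(0))/2)
R=W(n,blob(p,(245,185,275,215),lambda r,g,b:(r>150)&(g<110)),.079);print('red',len(R),R.mean(0))
f=lambda x,y,u,v:((x+.5)/8-.5+u,(y+.5)/8-.5+v)
u=f(201,159,236,181);print('bez c',atz(n,*u,.079),'stemtip',atz(n,*f(202,157,236,181),.101),'depth',dep(n,'top0',*u))
P=W(n,blob(p,(143,198,163,222),lambda r,g,b:(r<45)&(g<45)&(b<45)),.015);print('knob bb',len(P),P.min(0),P.max(0),(P.min(0)+P.max(0))/2)
w=W(n,blob(p,(143,198,155,215),lambda r,g,b:(r>110)&(g>110)&(b>100)&(abs(r-b)<35)),.042);print('ptr',w)
print('ptr outer',atz(n,*f(148,122,128,190),.042),'inner',atz(n,*f(173,160,128,190),.042),'discc',atz(n,*f(194,168,128,190),.015))
# hob edges via slab: scene check
print('lever axis',atz(n,*f(292,462-40+0-320+40+0,295,160),.078))
s=np.load('pics/scene0.npz')['p']
P=W('scene',blob(s,(190,165,210,195),yel),.084);c,d=axis(P);print('sleeve scene',len(P),c,np.degrees(np.arctan2(d[1],d[0])))
print(proj('scene',[.39,.255,.042]),proj('scene',[.41,.0,.101]))
E
```

```text
sleeve 110 [ 0.48776545 -0.27412091  0.084     ] -146.31199569879755 -0.07825267501091836 0.03559929150435144
pipe 116 [ 0.56545431 -0.33631034  0.052     ] -81.34886730003053Traceback (most recent call last):
  File "<stdin>", line 7, in <module>
    return umr_minimum(a, axis, None, out, keepdims, initial, where)
ValueError: zero-size array to reduction operation minimum which has no identity
```

Run:
```python
from m import *
p=np.load('pics/top0.npz')['p'];n='top'
P=W(n,blob(p,(334,184,360,215),lambda r,g,b:(r>120)&(g>110)&(b<45)),.084);c,d=axis(P);t=(P[:,:2]-c[:2])@d
print('sleeve',len(P),c,np.degrees(np.arctan2(d[1],d[0])),t.min(),t.max())
print(p[195:210:4,252:272:4].tolist())
P=W(n,blob(p,(245,185,275,215),lambda r,g,b:(r>165)&(g>165)&(b>160)),.079);print('bezel bb',len(P),P.min(0),P.max(0),(P.min(0)+P.max(0))/2)
R=W(n,blob(p,(245,185,275,215),lambda r,g,b:(r>130)&(g<110)&(r>2*b)&(r>1.9*g)),.079);print('red',len(R),R)
f=lambda x,y,u,v:((x+.5)/8-.5+u,(y+.5)/8-.5+v)
u=f(201,159,236,181);print('bez c',atz(n,*u,.079),'stemtip',atz(n,*f(202,157,236,181),.101),'depth',dep(n,'top0',*u))
P=W(n,blob(p,(143,198,163,222),lambda r,g,b:(r<45)&(g<45)&(b<45)),.015);print('knob bb',len(P),P.min(0),P.max(0),(P.min(0)+P.max(0))/2)
w=W(n,blob(p,(143,198,155,215),lambda r,g,b:(r>90)&(abs(r-b)<25)),.042);print('ptr',w)
print('ptr outer',atz(n,*f(148,122,128,190),.042),'inner',atz(n,*f(173,160,128,190),.042),'discc',atz(n,*f(194,168,128,190),.015))
print('lever axis',atz(n,*f(292,142,295,160),.08))
# brass ring of cock, sub
s=np.load('pics/scene0.npz')['p']
P=W('scene',blob(s,(190,165,210,195),lambda r,g,b:(r>120)&(g>110)&(b<45)),.084);c,d=axis(P);print('sleeve scene',len(P),c,np.degrees(np.arctan2(d[1],d[0])))
print(proj('scene',[.39,.255,.042]),proj('scene',[.41,.0,.101]))
```

```text
sleeve 109 [ 0.48647339 -0.27517615  0.084     ] -148.38017165721732 -0.03469333788750223 0.03445664893840644
[[[178, 179, 184], [177, 176, 180], [170, 176, 180], [175, 177, 179], [171, 171, 177]], [[171, 169, 174], [143, 143, 144], [41, 40, 46], [112, 111, 116], [174, 172, 176]], [[172, 172, 176], [170, 171, 176], [78, 82, 90], [189, 189, 192], [175, 176, 179]], [[148, 150, 155], [173, 172, 180], [161, 158, 158], [175, 176, 182], [178, 178, 182]]]
bezel bb 234 [ 0.4395 -0.0539  0.079 ] [0.5042 0.011  0.079 ] [ 0.47185 -0.02145  0.079  ]
red 4 [[ 0.5012 -0.0191  0.079 ]
 [ 0.5013 -0.0222  0.079 ]
 [ 0.4981 -0.0191  0.079 ]
 [ 0.4982 -0.0222  0.079 ]]
bez c [ 0.4721 -0.0219  0.079 ] stemtip [ 0.471  -0.0218  0.101 ] depth [ 0.4706 -0.0215  0.0973]
knob bb 134 [0.4143 0.3038 0.015 ] [0.4559 0.3464 0.015 ] [0.4351 0.3251 0.015 ]
ptr [[0.4506 0.3342 0.042 ]
 [0.4475 0.334  0.042 ]
 [0.4476 0.3309 0.042 ]
 [0.4444 0.3338 0.042 ]
 [0.4444 0.3307 0.042 ]
 [0.4413 0.3306 0.042 ]
 [0.4414 0.3274 0.042 ]
 [0.4382 0.3273 0.042 ]
 [0.4351 0.3271 0.042 ]]
ptr outer [0.4512 0.3371 0.042 ] inner [0.4365 0.3266 0.042 ] discc [0.435  0.3239 0.015 ]
lever axis [ 0.5499 -0.2379  0.08  ]m.py:6: RuntimeWarning: Mean of empty slice.
  c=P.mean(0);return c,np.linalg.svd(P[:,:2]-c[:2],full_matrices=False)[2][0]
  ret = ret.dtype.type(ret / rcount)
Traceback (most recent call last):
  File "m.py", line 6, in axis
    c=P.mean(0);return c,np.linalg.svd(P[:,:2]-c[:2],full_matrices=False)[2][0]
                                       ~^^^^^^
IndexError: too many indices for array: array is 1-dimensional, but 2 were indexed
```

```bash
cat > plan.py <<'E'
from h import *
from scipy.spatial.transform import Rotation as R
def plan(P,yaw,s=None):
    """tool down; tool x-axis at world angle yaw (deg). prints totals in tool-axis units"""
    s=s or monitor.get_state();r=R.from_euler('xyz',s['tcp_rot'],degrees=True);g=R.from_euler('xyz',[180,0,yaw],degrees=True)
    d=np.array(P)-s['ee_pos'];rv=(r.inv()*g).as_rotvec()
    print('pos',np.round(s['ee_pos'],4),'rot',np.round(s['tcp_rot'],2),'| shift units, tool axes now:',(r.inv().apply(d)/.04).round(2),'turn units:',(rv/(np.pi/4)).round(3),'deg',np.degrees(rv).round(1))
E
python3 - <<'E'
from plan import *
print({k:np.round(v,3) for k,v in monitor.get_state().items()})
plan([.4845,-.277,.14],31)
E
```

```text
{'t': np.float64(0.1), 'joint_pos': array([ 7.1584e+01,  2.0119e+01,  9.4674e+01,  1.0000e-03,  6.5264e+01,
       -4.8470e+00]), 'joint_velocities': array([-0.064, -0.084, -0.1  , -0.016,  0.027, -0.018]), 'joint_torque': array([-0.0000e+00, -4.9803e+01, -2.8570e+01,  7.0000e-02,  2.4000e-02,
        0.0000e+00]), 'ee_pos': array([0.129, 0.534, 0.226]), 'tcp_rot': array([-1.79943e+02, -6.00000e-03,  1.66430e+02]), 'ft_force': array([-0.018, -0.687, -0.157]), 'wrist_torque': array([ 0.032,  0.024, -0.006]), 'grip_force': np.float64(0.0), 'gripper_width': np.float64(1.0)}
pos [0.1289 0.5344 0.2262] rot [-1.7994e+02 -1.0000e-02  1.6643e+02] | shift units, tool axes now: [-13.4  -17.63   2.17] turn units: [-1.00e-03  1.00e-03  3.01e+00] deg [-0.000e+00  1.000e-01  1.354e+02]
```

Emit:
move_arm(
  deltas=[
    [-0.56,-0.735,0,0,0,0,0.5],
    [-0.56,-0.735,0,0,0,0,0.5],
    [-0.56,-0.735,0,0,0,0,0.5],
    [-0.56,-0.735,0,0,0,0,0.5],
    [-0.56,-0.735,0,0,0,0,0.5],
    [-0.56,-0.735,0,0,0,0,0.5],
    [-0.56,-0.735,0,0,0,0,0.5],
    [-0.56,-0.735,0,0,0,0,0.5],
    [-0.56,-0.735,0,0,0,0,0.5],
    [-0.56,-0.735,0,0,0,0,0.5],
  ],
)

```text
t: 1.1
ee_pos: [0.2779, 0.1949, 0.2266]
tcp_rot: [180.0, 0.0, 166.5]
ft_force: [0.9, -0.9, -0.8]
gripper_width: 0.499
grip_force: 0.0
```

Emit:
move_arm(
  deltas=[
    [-0.56,-0.735,0,0,0,0,0.5],
    [-0.56,-0.735,0,0,0,0,0.5],
    [-0.56,-0.735,0,0,0,0,0.5],
    [-0.56,-0.735,0,0,0,0,0.5],
    [-0.56,-0.735,0,0,0,0,0.5],
    [-0.56,-0.735,0,0,0,0,0.5],
    [-0.56,-0.735,0,0,0,0,0.5],
    [-0.56,-0.735,0,0,0,0,0.5],
    [-0.56,-0.735,0,0,0,0,0.5],
    [-0.56,-0.735,0,0,0,0,0.5],
  ],
)

```text
t: 2.1
ee_pos: [0.4268, -0.1436, 0.2264]
tcp_rot: [180.0, -0.0, 166.4]
ft_force: [-0.4, -0.7, -0.3]
gripper_width: 0.502
grip_force: 0.0
```

Emit:
move_arm(
  deltas=[
    [-0.56,-0.735,0,0,0,0,0.5],
    [-0.56,-0.735,0,0,0,0,0.5],
    [-0.56,-0.735,0,0,0,0,0.5],
    [-0.56,-0.735,0,0,0,0,0.5],
    [0,0,0,0,0,0.188,0.5],
    [0,0,0,0,0,0.188,0.5],
    [0,0,0,0,0,0.188,0.5],
    [0,0,0,0,0,0.188,0.5],
    [0,0,0,0,0,0.188,0.5],
    [0,0,0,0,0,0.188,0.5],
  ],
)

```text
t: 3.1
ee_pos: [0.4859, -0.2773, 0.2263]
tcp_rot: [-180.0, -0.0, 115.3]
ft_force: [-0.5, 0.3, -0.6]
gripper_width: 0.498
grip_force: 0.0
```

Emit:
move_arm(
  deltas=[
    [0,0,0,0,0,0.188,0.5],
    [0,0,0,0,0,0.188,0.5],
    [0,0,0,0,0,0.188,0.5],
    [0,0,0,0,0,0.188,0.5],
    [0,0,0,0,0,0.188,0.5],
    [0,0,0,0,0,0.188,0.5],
    [0,0,0,0,0,0.188,0.5],
    [0,0,0,0,0,0.188,0.5],
    [0,0,0,0,0,0.188,0.5],
    [0,0,0,0,0,0.188,0.5],
  ],
)

```text
t: 4.1
ee_pos: [0.4859, -0.2773, 0.2263]
tcp_rot: [-180.0, 0.0, 30.7]
ft_force: [0.3, 0.2, -0.2]
gripper_width: 0.499
grip_force: 0.0
```

```bash
python3 -c "
from plan import *
plan([.482,-.277,.076],31.1)"
```

```text
pos [ 0.4859 -0.2773  0.2263] rot [-1.7996e+02  2.0000e-02  3.0730e+01] | shift units, tool axes now: [-0.08 -0.05  3.76] turn units: [-0.001  0.    -0.008] deg [-0.   0.  -0.4]
```

Emit:
move_arm(
  deltas=[
    [-0.1,-0.05,0.75,0,0,0,0.5],
    [0,0,0.75,0,0,0,0.5],
    [0,0,0.75,0,0,0,0.5],
    [0,0,0.75,0,0,0,0.5],
    [0,0,0.75,0,0,0,0.5],
    [0,0,0,0,0,0,0.3],
    [0,0,0,0,0,0,0],
    [0,0,0,0,0,0,0],
    [0,0,0,0,0,0,0],
    [0,0,0,0,0,0,0],
  ],
  force=12,
)

```text
t: 5.1
ee_pos: [0.4821, -0.278, 0.0779]
tcp_rot: [179.9, -0.0, 31.1]
ft_force: [-1.1, 1.8, 6.5]
gripper_width: 0.17
grip_force: 12.0
```

Run:
```python
from plan import *
plan([.4805,-.2783,.076],31.1)
r=np.hypot(.549-.4825,.237-.277)
# arc: tool x points toward axis (inward); anticlockwise world turn a per row
n=8;a=np.radians(67.5/n);c=np.array([r,0]);p=np.array([-r*np.cos(a),-r*np.sin(a)])
# in frame with x inward: position rel axis (-r,0) -> rotate ccw by a
d=p-np.array([-r,0]);print(r,'per-row shift units tool x,y',(np.array([d[0],-d[1]])/.04).round(3),'turn',-a/(np.pi/4),[monitor.get_state()[k] for k in('ft_force','gripper_width','grip_force')])
```

```text
pos [ 0.4821 -0.278   0.0779] rot [ 1.7991e+02 -4.0000e-02  3.1080e+01] | shift units, tool axes now: [-0.04 -0.01  0.05] turn units: [ 0.002 -0.001 -0.   ] deg [ 0.1 -0.  -0. ]
0.07760315715227062 per-row shift units tool x,y [0.021 0.285] turn -0.1875 [array([-1.1259461 ,  1.76244322,  6.53948331]), 0.17046030034881865, 12.004063725471497]
```

Emit:
move_arm(
  deltas=[
    [0,0,-0.04,0,0,0,0],
    [0.021,0.285,0,0,0,-0.1875,0],
    [0.021,0.285,0,0,0,-0.1875,0],
    [0.021,0.285,0,0,0,-0.1875,0],
    [0.021,0.285,0,0,0,-0.1875,0],
    [0,0,0,0,0,0,0],
  ],
)

```text
t: 5.7
ee_pos: [0.5159, -0.3076, 0.0781]
tcp_rot: [-180.0, -0.1, 65.1]
ft_force: [3.5, 4.2, -1.0]
gripper_width: 0.17
grip_force: 12.1
```

Emit:
move_arm(
  deltas=[
    [0.021,0.285,0,0,0,-0.1875,0],
    [0.021,0.285,0,0,0,-0.1875,0],
    [0.021,0.285,0,0,0,-0.1875,0],
    [0.021,0.285,0,0,0,-0.1875,0],
    [0,0,0,0,0,0,0],
  ],
)

```text
t: 6.2
ee_pos: [0.5604, -0.3133, 0.0781]
tcp_rot: [-180.0, -0.1, 98.9]
ft_force: [1.0, 5.8, 1.6]
gripper_width: 0.168
grip_force: 12.0
```

Run:
```python
from m import *
s=monitor.get_state();e=s['ee_pos'];print(e,s['tcp_rot'],s['ft_force'])
c=np.array([.5495,-.2375]);print(np.degrees(np.arctan2(*(e[:2]-c)[::-1])))
```

```text
[ 0.56036496 -0.31326975  0.07809984] [-1.79972652e+02 -1.03198470e-01  9.89034853e+01] [0.95128783 5.80148217 1.55027339]
-81.83972986057981
```

Emit:
move_arm(
  deltas=[
    [0,0,0,0,0,0,0.5],
    [0,0,0,0,0,0,0.5],
    [0,0,0,0,0,0,0.5],
    [0,0,-0.6,0,0,0,0.5],
    [0,0,-0.8,0,0,0,0.5],
    [0,0,-0.8,0,0,0,0.5],
    [0,0,-0.8,0,0,0,0.5],
    [0,0,-0.8,0,0,0,0.5],
  ],
)

```text
t: 7.0
ee_pos: [0.5595, -0.3146, 0.2318]
tcp_rot: [180.0, 0.0, 98.5]
ft_force: [0.5, 0.1, -0.3]
gripper_width: 0.502
grip_force: 0.0
```

Run:
```python
from plan import *
plan([.435,.325,.228],35)
```

```text
pos [ 0.5595 -0.3146  0.2318] rot [1.7999e+02 2.0000e-02 9.8540e+01] | shift units, tool axes now: [16.27 -0.7   0.09] turn units: [0.    0.    1.412] deg [ 0.   0.  63.5]
```

Emit:
move_arm(
  deltas=[
    [0.957,-0.041,0,0,0,0,0.5],
    [0.957,-0.041,0,0,0,0,0.5],
    [0.957,-0.041,0,0,0,0,0.5],
    [0.957,-0.041,0,0,0,0,0.5],
    [0.957,-0.041,0,0,0,0,0.5],
    [0.957,-0.041,0,0,0,0,0.5],
    [0.957,-0.041,0,0,0,0,0.5],
    [0.957,-0.041,0,0,0,0,0.5],
    [0.957,-0.041,0,0,0,0,0.5],
  ],
)

```text
t: 7.9
ee_pos: [0.4933, 0.0252, 0.2305]
tcp_rot: [180.0, 0.0, 98.5]
ft_force: [0.2, 0.5, -0.1]
gripper_width: 0.498
grip_force: 0.0
```

Run:
```python
from m import *
p,d=grab('top','top1');s,_=grab('scene','scene1');n='top'
P=W(n,blob(p,(332,160,375,190),lambda r,g,b:(r>120)&(g>110)&(b<45)),.084)
if len(P):
    c,dd=axis(P);t=(P[:,:2]-c[:2])@dd;print('sleeve',len(P),c,np.degrees(np.arctan2(dd[1],dd[0])),t.min(),t.max(),np.degrees(np.arctan2(c[1]+.2375,c[0]-.5495)))
w=W(n,blob(p,(143,198,155,215),lambda r,g,b:(r>90)&(abs(r-b)<25)),.042);print('ptr',w.mean(0),axis(w))
f=lambda a,u,v,w,h,S:cv2.resize(a[v:v+h,u:u+w,::-1],(w*S,h*S),interpolation=cv2.INTER_CUBIC)
k=proj('scene',[.435,.325,.03]).astype(int);b=proj('scene',[.471,-.0215,.09]).astype(int);print(k,b)
o=np.zeros((600,800,3),np.uint8)
o[:320,:400]=f(s,k[0]-25,k[1]-20,50,40,8);o[:320,400:]=f(s,b[0]-25,b[1]-20,50,40,8);o[320:600]=f(p,295,160,100,35,8)
cv2.imwrite('pics/crop2.png',o)
```

```text
sleeve 75 [ 0.56185467 -0.31055733  0.084     ] 101.86009717722321 -0.055384156465576706 0.03643506808835628 -80.40156785776229
ptr [0.4428625 0.3306375 0.042    ] (array([0.4428625, 0.3306375, 0.042    ]), array([-0.85978371, -0.51065837]))
[325 237] [248 194]
```

View pics/crop2.png

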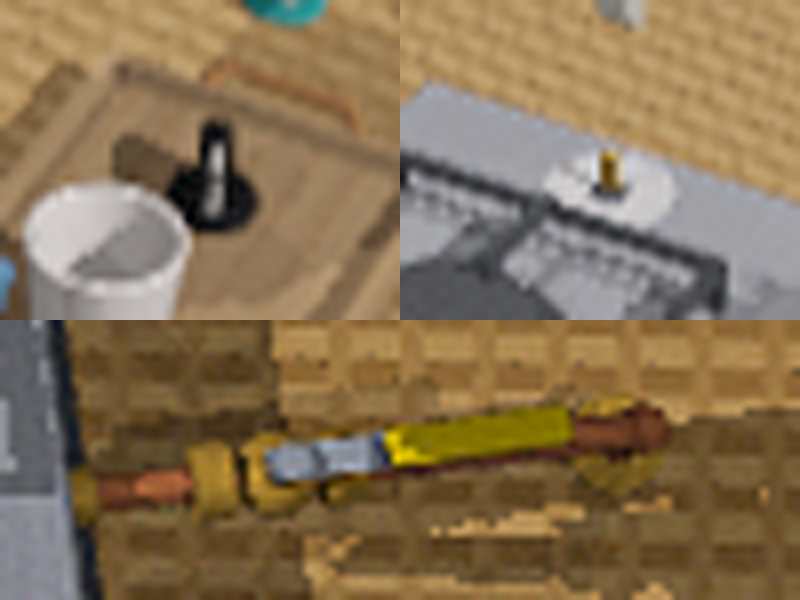

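The lever now lies along the pipe: sleeve from (385,450) to (572,425), roughly parallel to the pipe and within 1°. In the scene crop the knob's pointer runs straight towards the camera (column 215), a bearing of about 30–35°. Next I'll move to the knob.

Emit:
move_arm(
  deltas=[
    [0.957,-0.041,0,0,0,0,0.5],
    [0.957,-0.041,0,0,0,0,0.5],
    [0.957,-0.041,0,0,0,0,0.5],
    [0.957,-0.041,0,0,0,0,0.5],
    [0.957,-0.041,0,0,0,0,0.5],
    [0.957,-0.041,0,0,0,0,0.5],
    [0.957,-0.041,0,0,0,0,0.5],
    [0.957,-0.041,0,0,0,0,0.5],
    [0,0,0,0,0,0.182,0.5],
    [0,0,0,0,0,0.182,0.5],
  ],
)

```text
t: 9.0
ee_pos: [0.4353, 0.3253, 0.2302]
tcp_rot: [180.0, 0.0, 81.9]
ft_force: [0.7, -0.4, 0.3]
gripper_width: 0.499
grip_force: 0.0
```

Emit:
move_arm(
  deltas=[
    [0,0,0,0,0,0.182,0.5],
    [0,0,0,0,0,0.182,0.5],
    [0,0,0,0,0,0.182,0.5],
    [0,0,0,0,0,0.182,0.5],
    [0,0,0,0,0,0.182,0.5],
    [0,0,0,0,0,0.182,0.5],
    [0,0,0,0,0,0,0.5],
  ],
)

```text
t: 9.7
ee_pos: [0.4357, 0.3243, 0.2304]
tcp_rot: [180.0, -0.0, 32.9]
ft_force: [0.4, -0.5, -0.6]
gripper_width: 0.5
grip_force: 0.0
```

Run:
```python
from m import *
from plan import *
plan([.435,.3245,.027],33)
print(proj('scene',[.435,.325,.042]),[proj('scene',[.435+.019*np.cos(a),.325+.019*np.sin(a),.042]).tolist() for a in np.radians([25,30,35,40])])
s=np.load('pics/scene1.npz')['p'];u,v=blob(s,(318,225,335,248),lambda r,g,b:(r>80)&(abs(r-b)<25)&(abs(r-g)<20));print(u,v)
```

```text
pos [0.4357 0.3243 0.2304] rot [ 1.7999e+02 -1.0000e-02  3.2890e+01] | shift units, tool axes now: [-0.01 -0.01  5.08] turn units: [ 0.    -0.    -0.002] deg [ 0.  -0.  -0.1]
[325.8 234.7] [[325.1, 237.9], [325.5, 237.9], [326.0, 238.0], [326.4, 238.0]]
[326 327 326 327 326 327 326 327 327 326 327 318 319 326 327 318 319 320
 321 326 327 318 319 320 321 322 326 327 318 319 320 321 322 318 319 320
 321 322 323 318 319 320 321 322 318 319 320 321 322] [235 235 236 236 237 237 238 238 239 240 240 241 241 241 241 242 242 242
 242 242 242 243 243 243 243 243 243 243 244 244 244 244 244 245 245 245
 245 245 245 246 246 246 246 246 247 247 247 247 247]
```

Emit:
move_arm(
  deltas=[
    [0,0,0.9,0,0,0,0.5],
    [0,0,0.9,0,0,0,0.5],
    [0,0,0.9,0,0,0,0.5],
    [0,0,0.9,0,0,0,0.5],
    [0,0,0.6,0,0,0,0.5],
    [0,0,0.5,0,0,0,0.5],
    [0,0,0.38,0,0,0,0.5],
    [0,0,0,0,0,0,0.3],
    [0,0,0,0,0,0,0.15],
    [0,0,0,0,0,0,0],
  ],
  force=8,
)

```text
t: 10.7
ee_pos: [0.4358, 0.3252, 0.0281]
tcp_rot: [180.0, -0.1, 33.1]
ft_force: [0.7, 1.2, 0.1]
gripper_width: 0.293
grip_force: 0.0
```

Emit:
move_arm(
  deltas=[
    [0,0,0,0,0,0,0],
    [0,0,0,0,0,0,0],
    [0,0,0,0,0,0,0],
  ],
)

```text
t: 11.0
ee_pos: [0.4356, 0.3252, 0.0279]
tcp_rot: [-180.0, -0.1, 33.1]
ft_force: [-0.7, -0.7, 6.9]
gripper_width: 0.169
grip_force: 8.0
```

Emit:
move_arm(
  deltas=[
    [0,0,0,0,0,0,0],
    [0,0,0,0,0,0,0],
  ],
  force=40,
)

```text
t: 11.2
ee_pos: [0.4356, 0.3252, 0.0279]
tcp_rot: [180.0, -0.1, 33.1]
ft_force: [-1.6, -0.7, 6.9]
gripper_width: 0.169
grip_force: 40.0
```

Emit:
move_arm(
  deltas=[
    [0,0,-0.3,0,0,0,0],
    [0,0,-0.8,0,0,0,0],
    [0,0,-0.8,0,0,0,0],
    [0,0,-0.8,0,0,0,0],
    [0,0,-0.8,0,0,0,0],
    [0,0,-0.8,0,0,0,0],
    [0,0,0,0,0,0,0],
  ],
)

```text
t: 11.9
ee_pos: [0.4366, 0.3258, 0.2038]
tcp_rot: [180.0, -0.4, 33.1]
ft_force: [0.1, -0.3, -0.5]
gripper_width: 0.168
grip_force: 40.0
```

Run:
```python
from m import *
from plan import *
plan([.471,-.0215,.20],2)
s,_=grab('scene','scene2');e=monitor.get_state()['ee_pos'];print(monitor.get_state()['gripper_width'],monitor.get_state()['grip_force'])
k=proj('scene',e).astype(int)
cv2.imwrite('pics/crop3.png',cv2.resize(s[k[1]-30:k[1]+30,k[0]-40:k[0]+40,::-1],(800,600),interpolation=cv2.INTER_CUBIC));print(k)
```

```text
pos [0.4366 0.3258 0.2038] rot [179.99  -0.42  33.06] | shift units, tool axes now: [-4.02  7.75  0.07] turn units: [-0.002 -0.009  0.69 ] deg [-0.1 -0.4 31.1]
0.16900676072818474 39.999775886535645
[329 199]
```

View pics/crop3.png

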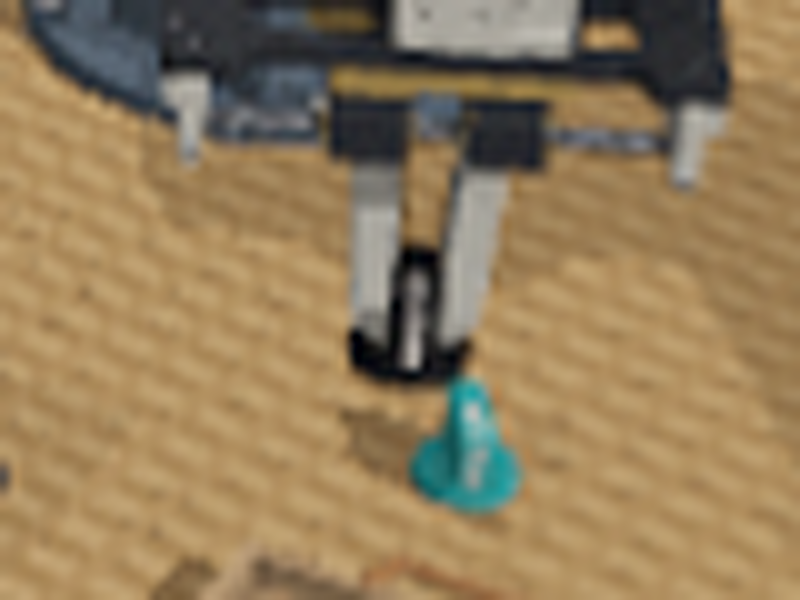

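The gripper holds the knob upright, with the pads flush on the wing and the white pointer (410,270)→(410,365) facing the camera. That is along tool +x. Next I'll refine the stem position and the red-mark angle.

Run:
```python
from m import *
p=np.load('pics/top0.npz')['p'].astype(float)
w=np.clip(p[...,0]-(p[...,1]+p[...,2])/2-8,0,None);w[:188]=0;w[197:]=0;w[:,:255]=0;w[:,268:]=0
v,u=np.nonzero(w);ww=w[v,u];print(len(ww));P=W('top',(u,v),.079);c=(P*ww[:,None]).sum(0)/ww.sum();print('red',c)
S=(P-c)[:,:2];C=(S*ww[:,None]).T@S/ww.sum();e,V=np.linalg.eigh(C);print(np.sqrt(e),V[:,1])
g=p.mean(2)
# ellipse of bezel via brightness threshold against deck
m=(g[180:222,240:282]>158).astype(np.uint8)
sub=cv2.resize(p[180:222,240:282].mean(2).astype(np.float32),None,fx=8,fy=8,interpolation=cv2.INTER_CUBIC)
c8=cv2.HoughCircles(sub.clip(0,255).astype(np.uint8),cv2.HOUGH_GRADIENT,1,400,param1=60,param2=10,minRadius=75,maxRadius=100);print(c8)
x,y,r=c8[0,0];b=atz('top',(x+.5)/8-.5+240,(y+.5)/8-.5+180,.079);print('bez',b)
for cc in((.4715,-.0216),b[:2]):print('angle',np.degrees(np.arctan2(c[1]-cc[1],c[0]-cc[0])),np.hypot(c[1]-cc[1],c[0]-cc[0]))
print('scene tip',atz('scene',248.8,192.9,.101),proj('scene',[.4715,-.0216,.101]))
```

```text
11
red [ 0.49921986 -0.02060955  0.079     ]
[0.00164672 0.00340191] [-0.99618533 -0.08726276]
[[[169.5 166.5  86.7]]]
bez [ 0.4723 -0.0221  0.079 ]
angle 2.046341939493255 0.027737552526458632
angle 3.169007240378548 0.02696109207383578
scene tip [ 0.4706 -0.0177  0.101 ] [247.9 192.7]
```

Emit:
move_arm(
  deltas=[
    [-0.4,0.775,0,0,0,0,0],
    [-0.4,0.775,0,0,0,0,0],
    [-0.4,0.775,0,0,0,0,0],
    [-0.4,0.775,0,0,0,0,0],
    [-0.4,0.775,0,0,0,0,0],
    [-0.4,0.775,0,0,0,0,0],
    [-0.4,0.775,0,0,0,0,0],
    [-0.4,0.775,0,0,0,0,0],
    [-0.4,0.775,0,0,0,0,0],
    [-0.4,0.775,0,0,0,0,0],
  ],
)

```text
t: 12.95
ee_pos: [0.4693, -0.0236, 0.1981]
tcp_rot: [-179.9, 0.1, 33.1]
ft_force: [0.1, -0.2, -0.1]
gripper_width: 0.172
grip_force: 40.0
```

Emit:
move_arm(
  deltas=[
    [0,0,0,0,0,0.168,0],
    [0,0,0,0,0,0.168,0],
    [0,0,0,0,0,0.168,0],
    [0,0,0,0,0,0.168,0],
    [0,0,0.4,0,0,0,0],
    [0,0,0.4,0,0,0,0],
    [0,0,0.4,0,0,0,0],
    [0,0,0.4,0,0,0,0],
    [0,0,0,0,0,0,0],
    [0,0,0,0,0,0,0],
  ],
)

```text
t: 13.95
ee_pos: [0.4697, -0.0222, 0.1348]
tcp_rot: [-180.0, 0.1, 2.8]
ft_force: [0.0, -0.5, -0.2]
gripper_width: 0.169
grip_force: 40.0
```

Run:
```python
from m import *
from plan import *
plan([.472,-.0214,.124],2.8)
s,_=grab('scene','scene3');e=monitor.get_state()['ee_pos'];print(monitor.get_state()['ft_force'])
k=proj('scene',[.472,-.021,.11]).astype(int)
cv2.imwrite('pics/crop4.png',cv2.resize(s[k[1]-24:k[1]+24,k[0]-32:k[0]+32,::-1],(800,600),interpolation=cv2.INTER_CUBIC));print(k)
```

```text
pos [ 0.4697 -0.0222  0.1348] rot [-1.7999e+02  8.0000e-02  2.8100e+00] | shift units, tool axes now: [ 0.06 -0.02  0.27] turn units: [-0.     0.002  0.   ] deg [-0.   0.1  0. ]
[ 0.79922808  0.09356556 -0.4208301 ]
[247 190]
```

View pics/crop4.png

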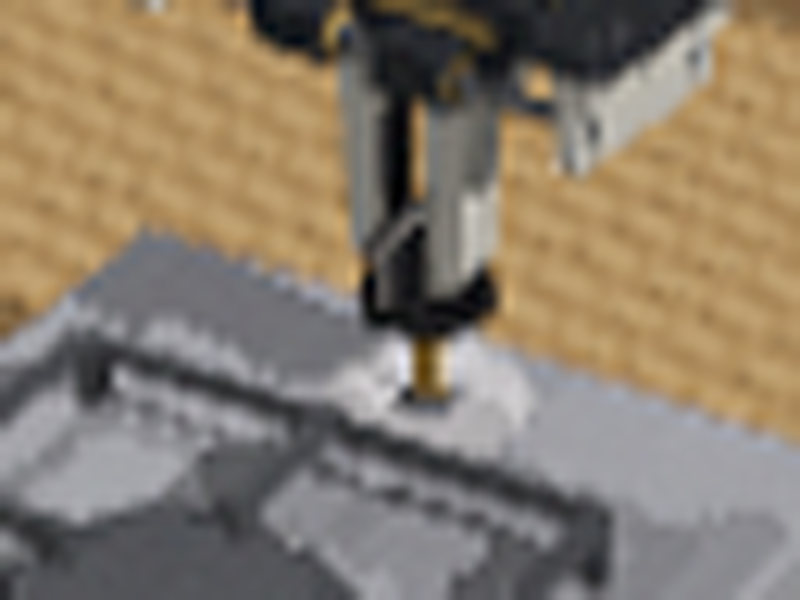

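The skirt spans columns 362–495 and the stem sits at about 430, so the knob is over the stem across this view to within about 0.5 mm. I'll lower it gently.

Emit:
move_arm(
  deltas=[
    [0.037,-0.023,0,0,0,0,0],
    [0,0,0.1,0,0,0,0],
    [0,0,0.1,0,0,0,0],
    [0,0,0.05,0,0,0,0],
    [0,0,0.05,0,0,0,0],
    [0,0,0.05,0,0,0,0],
    [0,0,0,0,0,0,0],
    [0,0,0,0,0,0,0],
  ],
)

```text
t: 14.8
ee_pos: [0.4716, -0.0212, 0.121]
tcp_rot: [-180.0, 0.0, 2.8]
ft_force: [0.2, 0.1, -1.5]
gripper_width: 0.168
grip_force: 40.0
```

Emit:
move_arm(
  deltas=[
    [0,0,0.05,0,0,0,0],
    [0,0,0.05,0,0,0,0],
    [0,0,0,0,0,0,0],
  ],
)

```text
t: 15.1
ee_pos: [0.4714, -0.0212, 0.1168]
tcp_rot: [-180.0, 0.0, 2.8]
ft_force: [0.5, -0.5, -0.1]
gripper_width: 0.172
grip_force: 40.0
```

Emit:
move_arm(
  deltas=[
    [0,0,0.05,0,0,0,0],
    [0,0,0.05,0,0,0,0],
    [0,0,0.05,0,0,0,0],
    [0,0,0,0,0,0,0],
    [0,0,0,0,0,0,0],
  ],
)

```text
t: 15.6
ee_pos: [0.4716, -0.0212, 0.111]
tcp_rot: [-180.0, 0.0, 2.8]
ft_force: [0.2, 0.5, -1.6]
gripper_width: 0.17
grip_force: 40.0
```

Emit:
move_arm(
  deltas=[
    [0,0,0.05,0,0,0,0],
    [0,0,0.05,0,0,0,0],
    [0,0,0.05,0,0,0,0],
    [0,0,0,0,0,0,0],
    [0,0,0,0,0,0,0],
  ],
)

```text
t: 16.1
ee_pos: [0.4718, -0.0213, 0.1053]
tcp_rot: [180.0, -0.0, 2.8]
ft_force: [-1.6, -0.8, 6.5]
gripper_width: 0.167
grip_force: 40.0
```

The force is 6.5 N about 3.6 mm below the computed home height, which matches the spring rate. I'll press to the stop.

Emit:
move_arm(
  deltas=[
    [0,0,0.04,0,0,0,0],
    [0,0,0.03,0,0,0,0],
    [0,0,0.03,0,0,0,0],
    [0,0,0,0,0,0,0],
    [0,0,0,0,0,0,0],
  ],
)

```text
t: 16.6
ee_pos: [0.472, -0.0213, 0.1024]
tcp_rot: [180.0, -0.1, 2.8]
ft_force: [-6.9, 1.8, 23.9]
gripper_width: 0.17
grip_force: 40.0
```

Emit:
move_arm(
  deltas=[
    [-0.01,0,-0.005,0,0,0,0],
    [0,0,0,0,0,0,0],
    [0,0,0,0,0,0,0],
    [0,0,0,0,0,0,0],
  ],
)

```text
t: 17.0
ee_pos: [0.4719, -0.0213, 0.1025]
tcp_rot: [180.0, -0.1, 2.8]
ft_force: [-4.4, 0.4, 20.5]
gripper_width: 0.168
grip_force: 40.0
```

Run:
```python
from m import *
s,_=grab('scene','scene4');p,_=grab('top','top4');print({k:np.round(v,4) for k,v in monitor.get_state().items() if k in('t','ee_pos','ft_force','tcp_rot')})
k=proj('scene',[.472,-.021,.11]).astype(int)
o=np.zeros((600,800,3),np.uint8)
o[:,:400]=cv2.resize(s[k[1]-30:k[1]+30,k[0]-20:k[0]+20,::-1],(400,600),interpolation=cv2.INTER_CUBIC)
o[:300,400:]=cv2.resize(p[:,:,::-1],(400,300),interpolation=cv2.INTER_AREA);o[300:,400:]=cv2.resize(s[:,:,::-1],(400,300),interpolation=cv2.INTER_AREA)
cv2.imwrite('pics/crop5.png',o)
```

```text
{'t': np.float64(17.1), 'ee_pos': array([ 0.4719, -0.0213,  0.1025]), 'tcp_rot': array([ 1.799816e+02, -1.075000e-01,  2.816200e+00]), 'ft_force': array([-4.0138,  1.1651, 20.3788])}
```

View pics/crop5.png

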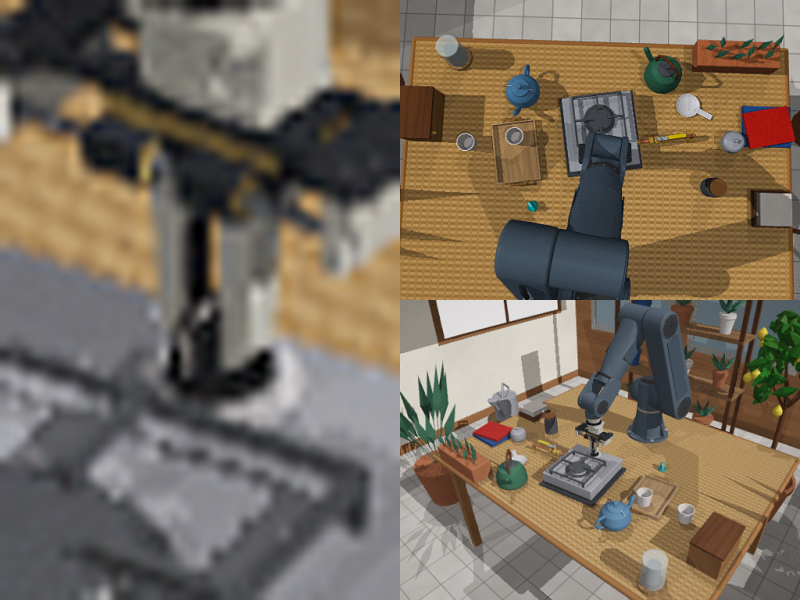

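The knob sits down on the bezel in the gripper (skirt at about (215,375)), pressed to its stop at 20 N. The lever is in line with the pipe and everything else is in place, so I'm handing in.

```bash
python3 -c "
from station import hand_in
print(hand_in())"
```

```text
the job is handed in; nothing more can be done
None
```

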